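Clamp the lid of the sample mixer

ROBOT

A 6-joint arm with a two-finger parallel gripper is mounted at the origin on the work surface. World frame = base frame: x ahead of the robot, y to its left, z up, the work surface at z = 0. Lengths are in mm, angles in rad, forces in N, time in s.
With the tool pointing down it reaches from about 350 to 975 mm from the base axis. Payload 7.1 kg.
Tool frame: the origin (TCP) lies between the finger pads; the fingertips stand 19 mm ahead of it and the grasp point (between the pads) is the TCP (ctrl.tcp_to_tips is the distance from the TCP to the fingertips, in mm); z points along the fingers, y is the line along which they close (so a half turn about z gives the same grasp; the last joint's range is limited). The gripper opens to 88 mm and grips with 3 to 60 N. Pads are 20 mm wide; open, the fingers measure 115 mm over their backs; the gripper's body (75 mm by 178 mm) begins 61 mm behind the grasp point.
Start: joints at [-1.229, 0.423, 1.63, -0, 1.089, -0.019], TCP at [220.656, -584.736, 241.675] pointing down, gripper open.
Joint ranges: [-3, 3], [-0.9, 2.11], [0.09, 2.58], [-1.31, 4.45], [0.11, 2.69], [-2.54, 2.54]. Speed limits (rad/s): [2.39, 2.39, 3.01, 3.14, 3.14, 3.14].

INTERFACE

Orientations are given as a rotation vector (axis times angle).
In Python, from workcell import status, optics, ctrl gives the robot as it stands. The module is installed in compiled form; this text tells all that it offers.
- The arm moves only by the shell command python3 -m inch 'ROWS'. ROWS is JSON, a list that holds one entry, the list of rows, each a list of 7 numbers: the shift along the tool's x, y, z in mm, then the turn, a rotation vector about the tool's x, y, z in rad, then the opening in per cent of the stroke, from 0 (shut) to 100 (fully open). A call has 1 to 20 rows; each row is the pose to reach, as a shift and turn from the pose commanded when the call began, along the tool's axes at that moment; what a row does not reach only later rows make up. A row lasts 1/10 s, in which the tool goes at most 50 mm and 8.59 degrees, less where a joint would pass 70% of its speed; a pose out of reach is approached as far as the arm can. A call with a gripper value outside its range is refused whole. The fingers move at their own pace and stop on an object; the grip force is fixed at half the most. Time passes only in rows, so rows that repeat a pose let the fingers close. It gives the time, the measured TCP pose, the force, the opening and the grip force at its end, in the units of the state.
- status.get_obs(): the state, without advancing time (a new reading comes with each control period).
- optics.get_image(name): name is "side" or "top"; returns a dict with "frame" (420x560x3 uint8, red, green, blue), "fx", "fy", "cx", "cy" (pixels), "rvec" (rotation vector, rad) and "tvec" (3), from world to camera coordinates, as OpenCV has them. Camera axes: x right, y down, z forward; pixel columns grow to the right and rows downward; lengths in mm; the calibration is good to about 2 mm. A picture is of the moment at which its call begins. There is no depth.
- ctrl.close_job(): hands the job in; it is judged then, once.
The state is a dict: "t": time; "qpos": joint angles; "qvel": joint speeds; "joint_torque": joint torques, N m; "ee_pos": TCP position; "orientation": TCP orientation; "ft_force": force on the tool from outside, world axes, zero at the start; "moment": the same for the moment, N m; "width": finger opening in mm; "grasp_force": force on a finger pad.
Only numpy, scipy, OpenCV 4.12 (cv2) and the standard library are available. Lean on these libraries where they do the work, as an engineer would, in place of code of your own. Each camera call takes 0.05 s, during which the arm holds its last target. There are 200 camera calls.

TASK

Get the sample mixer ready to run: with a finger, push the steel clamp strap round over the bowl's lid until it is fully home in its keeper, then push the orange cam lever all the way down so that the lid is clamped. This is pushing only: leave the lid seated in the bowl, lift nothing, and leave everything else on the counter where it stands.

Things in the scene. Friction and masses are not known exactly. Their poses are not given: they have to be found in the camera images.
- mixer: sample mixer (bench bowl cutter), fixed: white housing, x -104 to +112, y -95 to +95 mm, steel deck 85 mm high, steel bowl 104 mm across with its rim 158 mm high and two side handles. Origin on the counter under the bowl's axis; its -x points to its front (control panel, keeper), +y to the side to which the strap opens, z up
- keeper (a point): middle of the keeper's slot, 74 mm in front of the bowl's axis, 198 mm high. The keeper is a steel pillar 18 mm (mixer x) by 33 mm (mixer y, from -23 to +10 mm); its slot is open to the mixer's +y side, has a stop on the -y side and a lip above (lip top 211 mm high)
- strap_pivot (a point): on the upright hinge axis of the strap, half-way up the strap, 197 mm high, 72 mm behind the bowl's axis (mixer +x)
- strap (a joint): angle of the steel clamp strap: 0 = home, across the lid and stopped in the keeper, pointing along the mixer's -x from the hinge; positive = swung open to the mixer's +y side (stop 1.4 rad). Swings level, about 2 N at the knob, stays where left. Flat bar 24 mm wide, underside 193, top 201 mm high, reaches 198 mm from the hinge; free of anything over 100 mm high below its outer end
- strap_knob (a point): centre of the black ball knob (22 mm across) on top of the strap's free end, 184 mm from the hinge axis; centre 214 mm, top 225 mm above the counter; in front of the keeper, 38 mm from it, when the strap is home
- cam_lever (a joint): angle of the cam lever on the strap: 0 = flat down along the strap (clamped, its stop); positive = raised (stop 1.2 rad; about 1 rad at the start). Takes 3 to 8 N to push down, more nearer the pin; stays where left. Reaches 82 mm from its pin towards the knob end; orange grip 46 mm long, 20 mm wide, 10 mm thick
- lever_pin (a point): middle of the lever's cross pin, 72 mm from the strap's hinge axis, over the strap's middle line, 222 mm high; between two lugs that rise to 228 mm, 26 mm long along the strap
- lever_end (a point): point on the top face of the orange grip, 4 mm short of the lever's end, 78 mm from the pin along the lever (7 mm above the pin when the lever is flat)
- lid: the bowl's clear lid, loose, its spigot in the bowl: disc 112 mm across, 8 mm thick, with a white centre boss 32 mm across, 10 mm high (top 176 mm above the counter). Origin at the centre of the disc's underside, which rests on the rim
- clamp_foot: black sprung rubber foot, 22 mm across, under the strap below the cam lever; the lever pushes it 6 mm down, onto the lid's boss when the strap is home (3 mm gap before). Origin at the centre of its underside
- water: water bottle, clear with blue cap, 58 mm across, 160 mm tall, standing on the grey tray. Leave alone; origin at the centre of its underside
- amber: small amber bottle with black cap, 40 mm across, 85 mm tall, standing on the grey tray. Leave alone; origin at the centre of its underside
- tumbler: white plastic tasting cup, 68 mm across, 70 mm tall, standing on the grey tray. Leave alone; origin at the centre of its underside
- cup: white ceramic sample cup, 64 mm across, 60 mm tall, on the counter below the strap's swing. Leave alone; origin at the centre of its underside
- jar: orange sample jar with white cap, 60 mm across, 80 mm tall, on the counter behind the mixer. Leave alone; origin at the centre of its underside
- spatula: blue-handled spatula, about 230 mm long and under 40 mm high, lying on the counter in front of the mixer. Leave alone
There are look-alikes about, which are no part of the job. There is more than one size of the lid; the one meant has the size given above.

How it is judged (in metres and radians):
On the way, in this order (a step that is already met when the one before it is completed fails the run):
1. the strap is home in its keeper, with the cam lever still raised (value of joint strap below 0.05 rad and value of joint cam_lever above 0.5 rad), for 0.2 s.
2. the cam lever is all the way down, with the strap home (value of joint cam_lever below 0.08 rad and value of joint strap below 0.05 rad), for 0.2 s.
At the end, for the whole second after the job is handed in: The strap is home (within 0.05 rad), the cam lever is flat (within 0.08 rad), the clamp foot presses on the lid with more than 8 N, and the lid sits level in the bowl within 8 mm of where it was, at rest (all of step 2 and contact force between clamp_foot and lid above 8 N and distance of lid from where it was at the start of the episode below 0.008 m and angle between lid's own z axis and vertical below 0.05 rad and linear speed of lid below 0.02 m/s); the robot touches nothing.
It fails at once if the cam lever is pushed down while the strap is not home (value of joint cam_lever below 0.5 rad and value of joint strap above 0.08 rad).
It fails at once if the lid is lifted or shoved (moved more than 10 mm) (distance of lid from where it was at the start of the episode above 0.01 m).
It fails at once if a bystander is moved more than 20 mm or knocked over (distance of any of water, amber, tumbler, cup, jar, spatula from where it was at the start of the episode above 0.02 m or angle between any of water, amber, tumbler, cup, jar's own z axis and vertical above 0.5 rad).
It also fails if it takes over 54 s, if anything falls off the work surface, if the arm or the gripper's body presses on something with over 40 N, if the wrist force passes 120 N, or if a joint passes its speed limit or range.

## Working session

There is one attempt and no reset: what is moved stays moved. The work goes in short steps, Python scripts to look and compute and a shell command to move; the robot and the scene stay as the last step left them, time stands still between calls to the robot, and variables do not carry over. Pictures are saved under pics/ and viewed, at most 10 in all, crops included, and the job is handed in when it is done.

```bash
mkdir -p pics; python3 - <<'E'
from workcell import status, optics, ctrl
import cv2,numpy as np
for n in("side","top"):
    d=optics.get_image(n); cv2.imwrite(f"pics/{n}0.png",d["frame"][:,:,::-1])
    R=cv2.Rodrigues(np.array(d["rvec"]))[0]; print(n,d["fx"],d["cx"],d["cy"],(-R.T@np.array(d["tvec"]).ravel()).round(),R[2].round(2))
o=status.get_obs();print(o["t"],o["ee_pos"],o["orientation"],o["ft_force"],o["width"])
E
```

```text
side 451.6271847640786 282.85816037691086 203.89169435772698 [297. 704. 910.] [ 0.21 -0.65 -0.73]
top 387.64813385170766 282.1142900804646 208.09704101221084 [ 428.   10. 1053.] [ 0.07 -0.   -1.  ]
0.1 [ 220.51848834 -584.29632429  240.96722168] [-3.08926172e+00 -5.63446520e-01  3.03073065e-04] [ 0.56787823 -0.59142695  0.4497496 ] 87.73850581108839
```

View pics/side0.png

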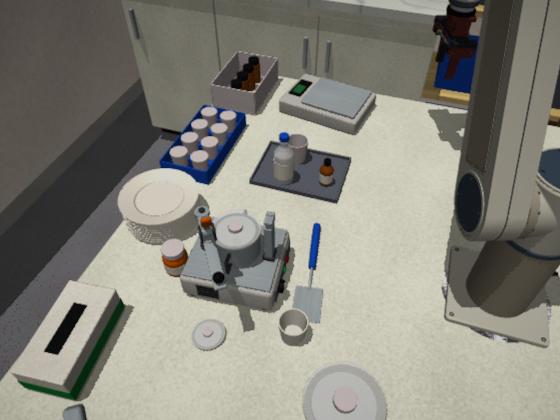

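View pics/top0.png

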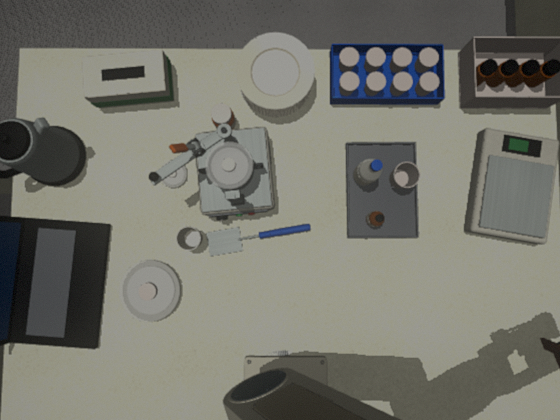

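The side view shows the mixer at about (235,260), with the knob at (218,278) and the hinge at (202,212). In the top view the hinge is at about (224,131), the knob (154,177) and the keeper (222,215). I'll zoom in on both.

```bash
python3 - <<'E'
import cv2,numpy as np
a=cv2.imread("pics/side0.png")[195:315,165:305];b=cv2.imread("pics/top0.png")[110:230,140:280]
f=lambda i:cv2.resize(i,(700,600),interpolation=cv2.INTER_CUBIC)
cv2.imwrite("pics/sc.png",f(a));cv2.imwrite("pics/tc.png",f(b))
E
```

```text
(no output)
```

View pics/sc.png

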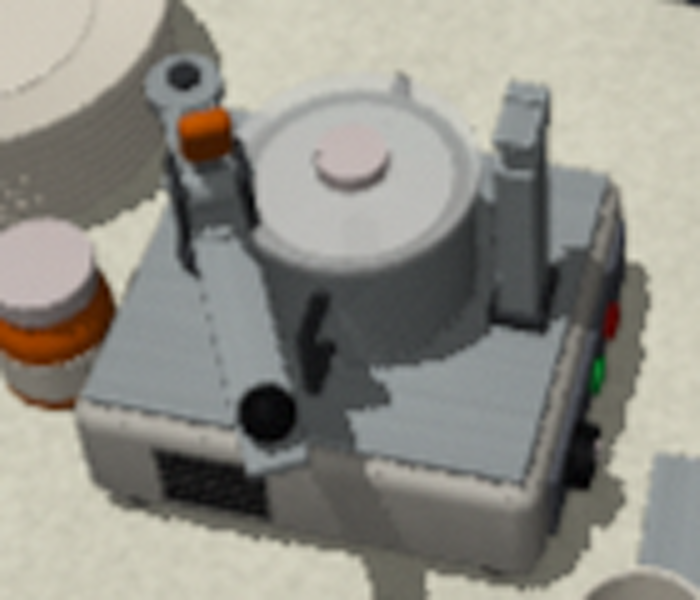

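View pics/tc.png

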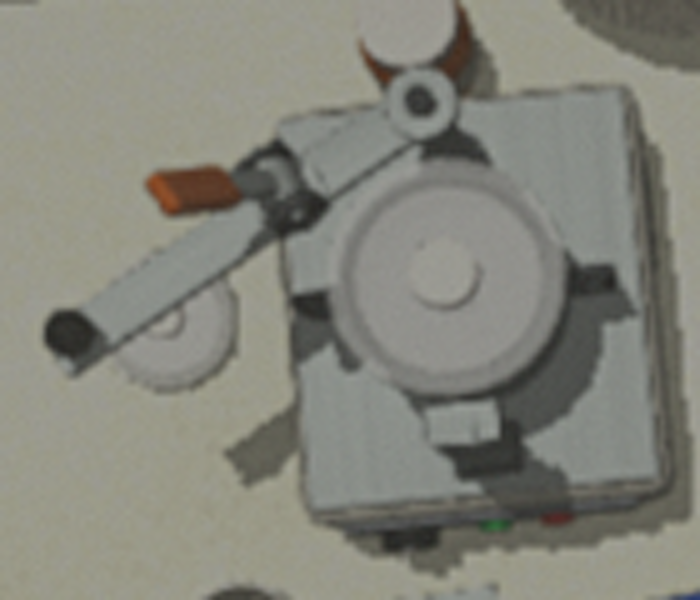

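Pixel positions in the crops (5x):
- **Side:** knob (267,411), hinge (184,73), lid boss (350,155), grip (205,137).
- **Top:** knob (70,333), hinge (420,100), boss (445,273), keeper top (463,422), orange grip (195,190).

The strap is open towards the mixer's +y side, which is the left of the top view, and the lever is raised.

```bash
cat >h.py <<'E'
import cv2,numpy as np
from workcell import optics,status
def cam(n):
    d=optics.get_image(n);R=cv2.Rodrigues(np.array(d["rvec"]))[0];t=np.array(d["tvec"],float).reshape(3,1)
    K=np.array([[d["fx"],0,d["cx"]],[0,d["fy"],d["cy"]],[0,0,1]]);return d["frame"],K,R,t
def onz(c,uv,z):
    _,K,R,t=c;o=(-R.T@t).ravel();v=R.T@np.linalg.inv(K)@np.array([*uv,1]);return o+v*(z-o[2])/v[2]
def tri(a,ua,b,ub):
    p=cv2.triangulatePoints(a[1]@np.hstack(a[2:]),b[1]@np.hstack(b[2:]),np.array(ua,float).reshape(2,1),np.array(ub,float).reshape(2,1));return (p[:3]/p[3]).ravel()
E
python3 - <<'E'
from h import *
S=cam("side");T=cam("top")
s=lambda x,y:(165+x/5-.4,195+y/5-.4);t=lambda x,y:(140+x/5-.4,110+y/5-.4)
P={}
for n,a,b,z in(("knob",(267,411),(70,333),214),("hinge",(184,73),(420,100),205),("boss",(350,155),(445,273),176),("keep",(527,90),(463,422),211),("orange",(205,137),(195,190),285)):
    x,y=onz(S,s(*a),z),onz(T,t(*b),z);P[n]=(x+y)/2
    print(n,tri(S,s(*a),T,t(*b)).round(1),x.round(1),y.round(1))
h,b,k=P["hinge"][:2],P["boss"][:2],P["knob"][:2]
print("mixer axis yaw hinge-boss",np.arctan2(*(h-b)[::-1]),np.linalg.norm(h-b))
kp=P["keep"][:2];print("hinge-keep",np.arctan2(*(h-kp)[::-1]),np.linalg.norm(h-kp))
print("strap dir",np.arctan2(*(h-k)[::-1]),np.linalg.norm(h-k))
E
```

```text
knob [554.6 290.  214. ] [554.5 290.  214. ] [554.8 290.1 214. ]
hinge [660.2 140.  207. ] [660.9 138.4 205. ] [661.1 140.4 205. ]
boss [589.7 132.8 172. ] [588.1 136.  176. ] [588.8 132.3 176. ]
keep [514.6 116.9 223.3] [517.8 106.3 211. ] [516.8 118.7 211. ]
orange [604.3 220.8 273.8] [598.6 229.3 285. ] [602.1 217.8 285. ]
mixer axis yaw hinge-boss 0.0725259588172665 72.75331002642683
hinge-keep 0.18519043770560586 146.2443683976893
strap dir -0.9557490173768511 184.46140547115897
```

```bash
cat >>h.py <<'E'
from scipy.spatial.transform import Rotation as Ro
H=np.array([661,139.5]);HOME=0.09
def pose(th,r,d,ztip):
    "strap angle th, radius r, offset d to open side -> TCP world, rotation"
    a=np.pi+HOME-th;s=np.array([np.cos(a),np.sin(a)]);n=np.array([s[1],-s[0]])
    p=H+r*s+d*n;return np.array([*p,ztip+19]),Ro.from_matrix(np.array([[*s,0],[*n,0],[0,0,-1]]).T)
def row(tgt,ref=None):
    o=status.get_obs();p0,R0=ref or (np.array(o["ee_pos"]),Ro.from_rotvec(o["orientation"]))
    p,R=tgt;return np.r_[R0.inv().apply(p-p0),(R0.inv()*R).as_rotvec()].round(3).tolist()
E
python3 - <<'E'
from h import *
t=pose(1.05,180,42,320);print(t[0],row(t))
E
```

```text
[592.17244838 311.04232171 339.        ] [663.814, -706.738, -97.109, -0.001, -0.001, -1.821]
```

```bash
python3 -m inch '[[[0,0,-50,0,0,0,0],[0,0,-97,0,0,0,0],[33,-35,-97,0,0,-0.09,0],[66,-70,-97,0,0,-0.18,0],[99,-105,-97,0,0,-0.27,0],[132,-141,-97,0,0,-0.36,0],[165,-176,-97,0,0,-0.45,0],[199,-212,-97,0,0,-0.54,0],[232,-247,-97,0,0,-0.64,0],[265,-282,-97,0,0,-0.73,0],[298,-318,-97,0,0,-0.82,0],[331,-353,-97,0,0,-0.91,0],[365,-388,-97,0,0,-1.0,0],[398,-424,-97,0,0,-1.09,0],[431,-459,-97,0,0,-1.18,0],[464,-494,-97,0,0,-1.27,0],[497,-530,-97,0,0,-1.36,0],[530,-565,-97,0,0,-1.45,0],[564,-600,-97,0,0,-1.54,0],[597,-636,-97,0,0,-1.63,0]]]'
python3 - <<'E'
from h import *
t=pose(1.05,180,42,320);print(row(t),status.get_obs()["qpos"])
E
```

```text
t: 2.2
ee_pos: [555.1, 223.1, 338.5]
orientation: [1.704, 2.639, -0.0]
ft_force: [0.2, 0.2, 0.3]
width: 0.7
grasp_force: 0.0
[64.844, 69.985, -0.486, -0.0, 0.0, -0.187] [ 3.62424092e-01  2.89254809e-01  1.59428967e+00 -1.61000980e-04
  1.25814108e+00 -6.15834005e-02]
```

```bash
python3 -m inch '[[[32,35,0,0,0,-0.1,0],[65,70,0,0,0,-0.187,0],[65,70,0,0,0,-0.187,0],[65,70,0,0,0,-0.187,0],[65,70,30,0,0,-0.187,0],[65,70,60,0,0,-0.187,0],[65,70,90,0,0,-0.187,0],[65,70,115,0,0,-0.187,0],[65,70,134,0,0,-0.187,0],[65,70,134,0,0,-0.187,0],[65,70,134,0,0,-0.187,0]]]'
python3 - <<'E'
from h import *
t=pose(1.05,180,42,185);print(row(t))
for n in("side","top"):
    f=cam(n)[0][:,:,::-1];c=f[180:320,140:300] if n=="side" else f[100:240,130:290]
    cv2.imwrite(f"pics/{n}1.png",cv2.resize(c,(640,560)))
cv2.imwrite("pics/b1.png",cv2.resize(np.hstack([cv2.imread("pics/side1.png"),cv2.imread("pics/top1.png")]),(800,350)))
r0=pose(1.05,180,42,185)
for th in np.arange(1.05,-.06,-.1): print(round(th,2),row(pose(th,180,25 if th<1.05 else 42,185),r0))
E
```

```text
t: 3.3
ee_pos: [592.1, 308.0, 205.3]
orientation: [-1.458, -2.783, 0.0]
ft_force: [0.3, -0.3, 0.1]
width: 0.2
grasp_force: 0.0
[2.499, 1.805, 1.305, -0.0, 0.0, -0.005]
1.05 [0.0, 0.0, 0.0, 0.0, 0.0, 0.0]
0.95 [1.597, -35.095, 0.0, 0.0, 0.0, -0.1]
0.85 [1.379, -53.259, 0.0, 0.0, 0.0, -0.2]
0.75 [-0.651, -71.31, 0.0, 0.0, 0.0, -0.3]
0.65 [-4.474, -89.069, 0.0, 0.0, 0.0, -0.4]
0.55 [-10.05, -106.357, 0.0, 0.0, 0.0, -0.5]
0.45 [-17.324, -123.002, 0.0, 0.0, 0.0, -0.6]
0.35 [-26.223, -138.838, 0.0, 0.0, 0.0, -0.7]
0.25 [-36.659, -153.706, 0.0, 0.0, 0.0, -0.8]
0.15 [-48.527, -167.459, 0.0, 0.0, 0.0, -0.9]
0.05 [-61.709, -179.957, 0.0, 0.0, 0.0, -1.0]
-0.05 [-76.073, -191.077, 0.0, 0.0, 0.0, -1.1]
```

View pics/b1.png

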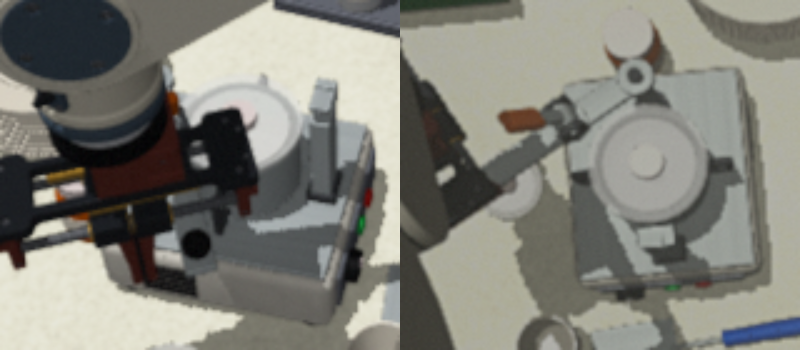

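The finger stands beside the strap's open side next to the knob. In the left half, the knob is at (195,243) and the finger at (140,260). Now I'll push along the arc.

```bash
python3 -m inch '[[[3,-8,0,0,0,0,0],[4,-20,0,0,0,-0.05,0],[4,-33,0,0,0,-0.1,0],[4,-42,0,0,0,-0.15,0],[4,-51,0,0,0,-0.2,0],[3,-60,0,0,0,-0.25,0],[2,-69,0,0,0,-0.3,0],[0,-78,0,0,0,-0.35,0],[-2,-87,0,0,0,-0.4,0],[-5,-96,0,0,0,-0.45,0],[-8,-104,0,0,0,-0.5,0],[-11,-113,0,0,0,-0.55,0],[-15,-121,0,0,0,-0.6,0],[-19,-129,0,0,0,-0.65,0],[-24,-137,0,0,0,-0.7,0],[-29,-144,0,0,0,-0.75,0],[-34,-152,0,0,0,-0.8,0],[-40,-159,0,0,0,-0.85,0],[-46,-165,0,0,0,-0.9,0],[-46,-165,0,0,0,-0.9,0]]]'
python3 - <<'E'
from h import *
print(row(pose(.15,180,25,185)))
cs=[]
for n in("side","top"):
    f=cam(n)[0][:,:,::-1];c=f[180:320,140:300] if n=="side" else f[100:240,130:290]
    cs.append(cv2.resize(c,(400,350),interpolation=cv2.INTER_CUBIC))
cv2.imwrite("pics/b2.png",np.hstack(cs))
r0=pose(.15,180,25,185)
for th,d in((.1,25.5),(.05,25.5),(0.02,25.5),(0,25.5),(-.02,25.5),(-.04,25.5)): print(th,row(pose(th,180,d,185),r0))
E
```

```text
t: 5.4
ee_pos: [482.5, 176.5, 205.6]
orientation: [0.1, 3.139, 0.001]
ft_force: [0.1, -0.3, -0.1]
width: 0.7
grasp_force: 0.0
[-0.444, -1.272, 1.594, 0.0, 0.001, -0.004]
0.1 [1.05, -8.528, 0.0, 0.0, 0.0, -0.05]
0.05 [1.647, -17.597, 0.0, 0.0, 0.0, -0.1]
0.02 [1.787, -23.049, 0.0, 0.0, 0.0, -0.13]
0 [1.789, -26.685, 0.0, 0.0, 0.0, -0.15]
-0.02 [1.719, -30.32, 0.0, 0.0, 0.0, -0.17]
-0.04 [1.577, -33.953, 0.0, 0.0, 0.0, -0.19]
```

View pics/b2.png

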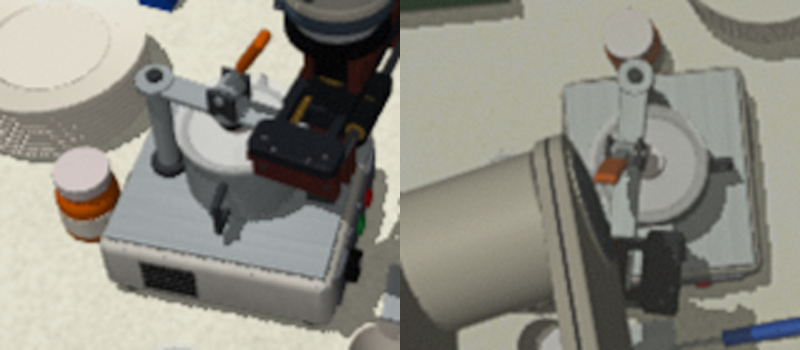

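The strap has followed and now lies over the lid (right half: hinge (634,75), bar at (628,220)), with the lever still raised. I'll push on slowly to the stop.

```bash
python3 -m inch '[[[0,-5,0,0,0,-0.03,0],[0,-10,0,0,0,-0.05,0],[1,-14,0,0,0,-0.08,0],[1,-18,0,0,0,-0.1,0],[1,-21,0,0,0,-0.12,0],[1,-24,0,0,0,-0.13,0],[1,-24,0,0,0,-0.13,0]]]'; python3 -m inch '[[[0,-1,0,0,0,0,0],[0,-2,0,0,0,-0.01,0],[0,-3,0,0,0,-0.02,0],[0,-3,0,0,0,-0.02,0]]]'
```

```text
t: 6.2
ee_pos: [480.3, 152.8, 204.7]
orientation: [0.104, -3.14, 0.0]
ft_force: [0.3, -0.1, -0.2]
width: 0.1
grasp_force: 0.0
t: 6.6
ee_pos: [480.2, 150.0, 204.5]
orientation: [0.136, -3.138, 0.0]
ft_force: [-0.5, 1.2, 0.4]
width: 0.6
grasp_force: 0.5
```

```bash
python3 -m inch '[[[0,-1,0,0,0,0,0],[0,-2,0,0,0,0,0],[0,-3,0,0,0,0,0],[0,-3,0,0,0,0,0]]]';python3 -m inch '[[[0,-1,0,0,0,0,0],[0,-2,0,0,0,0,0],[0,-2,0,0,0,0,0]]]'
```

```text
t: 7.0
ee_pos: [480.7, 147.0, 204.6]
orientation: [0.135, -3.138, 0.0]
ft_force: [-0.7, 0.3, -0.9]
width: 0.1
grasp_force: 0.4
t: 7.3
ee_pos: [480.9, 145.0, 204.6]
orientation: [0.135, -3.139, 0.0]
ft_force: [-0.7, 0.9, -0.2]
width: 0.2
grasp_force: 0.5
```

```bash
for i in 1 2; do python3 -m inch '[[[0,-1,0,0,0,0,0],[0,-2,0,0,0,0,0],[0,-3,0,0,0,0,0],[0,-3,0,0,0,0,0]]]' | grep -A1 -E 'ee_pos|ft_f|t:'; done
```

```text
t: 7.7
ee_pos: [481.0, 144.0, 204.7]
orientation: [0.134, -3.139, -0.006]
ft_force: [-2.7, 12.4, -1.8]
width: 0.4
t: 8.1
ee_pos: [481.0, 143.7, 204.7]
orientation: [0.132, -3.139, -0.013]
ft_force: [-4.6, 27.8, -3.7]
width: 0.6
```

The finger has hit the stop (28 N). Now I'll back off and check.

```bash
python3 -m inch '[[[0,5,0,0,0,0,0],[0,15,0,0,0,0,0],[0,35,0,0,0,0,0],[0,35,-40,0,0,0,0],[0,35,-85,0,0,0,0],[0,35,-130,0,0,0,0],[0,75,-130,0,0,0,0],[0,125,-130,0,0,0,0],[0,125,-130,0,0,0,0]]]'
python3 - <<'E'
from h import *
cs=[]
for n in("side","top"):
    f=cam(n)[0][:,:,::-1];cv2.imwrite(f"pics/{n}3.png",f);c=f[180:320,140:300] if n=="side" else f[100:240,130:290]
    cs.append(cv2.resize(c,(400,350),interpolation=cv2.INTER_CUBIC))
cv2.imwrite("pics/b3.png",np.hstack(cs))
E
```

```text
t: 9.0
ee_pos: [470.7, 268.0, 335.5]
orientation: [-0.14, 3.136, 0.003]
ft_force: [1.2, -0.1, 0.7]
width: 0.4
grasp_force: 0.0
```

View pics/b3.png

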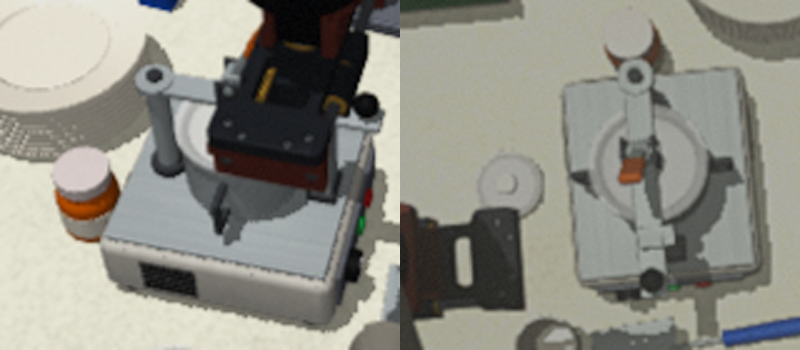

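The strap now lies in the keeper slot. In the right half the knob is at (652,280), the orange grip (631,168) still raised, and the keeper (655,236). In the left half the knob is at (368,105).

```bash
python3 - <<'E'
from h import *
S=cam("side");T=cam("top")
k=onz(T,(230.6,211.8),214);k2=onz(S,(287,221.8),214);print(k,k2)
v=H-(k+k2)[:2]/2;print(np.arctan2(v[1],v[0]),np.linalg.norm(v))
hs=cv2.cvtColor(T[0],cv2.COLOR_RGB2HSV);m=cv2.inRange(hs,(3,130,60),(18,255,255))[145:185,205:245]
ys,xs=np.nonzero(m);o=(xs.mean()+205,ys.mean()+145);g=onz(T,o,275);print(o,g,xs.min()+205,xs.max()+205,ys.min()+145,ys.max()+145)
import h; h.HOME=.115
for th in(0,):
  for nm,r,d,z in(("above",90,0,330),("high",104-10,0,300)):print(nm,h.pose(th,r,d,z)[0],h.row(h.pose(th,r,d,z)))
r0=h.pose(0,94,0,300)
for a in(1.1,1,.8,.6,.4,.2,.1,0,-.05):
    c=72+68*np.cos(a)-7*np.sin(a)-10;z=222+68*np.sin(a)+7*np.cos(a);print(a,round(c),round(z),h.row(h.pose(0,c,0,z),r0)[:3])
E
```

```text
[477.67968096 121.2446851  214.        ] [475.49104478 121.7598605  214.        ]
0.09728572371368009 185.29078922751387
(np.float64(222.21917808219177), np.float64(167.97260273972603)) [562.89269946 131.30656145 275.        ] 218 226 163 172
above [571.59446941 129.17279804 349.        ] [-89.047, -142.132, -14.456, -0.001, -0.0, -0.029]
high [567.62089027 128.71381129 319.        ] [-85.057, -142.223, 15.545, -0.001, -0.0, -0.029]
1.1 87 286 [-7.394, 0.0, 14.223]
1 93 283 [-1.15, 0.0, 16.998]
0.8 104 276 [10.355, 0.0, 24.343]
0.6 114 266 [20.17, 0.0, 33.827]
0.4 122 255 [27.906, 0.0, 45.072]
0.2 127 242 [33.254, 0.0, 57.63]
0.1 129 236 [34.961, 0.0, 64.246]
0 130 229 [36.0, 0.0, 71.0]
-0.05 130 226 [36.265, 0.0, 74.407]
```

```bash
python3 -m inch '[[[0,0,-14,0,0,0,0],[-30,-48,-14,0,0,-0.01,0],[-60,-95,-14,0,0,-0.02,0],[-91,-141,-14,0,0,-0.02,0],[-91,-141,-14,0,0,-0.02,0],[-91,-141,-14,0,0,-0.02,0],[-91,-141,-14,0,0,-0.02,0]]]'
python3 - <<'E'
import h
h.HOME=.103
print(h.row(h.pose(0,88,0,330)))
h.cv2.imwrite("pics/s4.png",h.cv2.resize(h.cam("side")[0][140:310,140:340,::-1],(600,510)))
r0=h.pose(0,88,0,330)
E
```

```text
t: 9.9
ee_pos: [573.2, 130.8, 349.0]
orientation: [0.164, -3.137, -0.001]
ft_force: [0.6, -0.2, 0.9]
width: 0.6
grasp_force: 0.0
[-0.262, -0.367, -0.003, 0.0, -0.0, 0.001]
```

View pics/s4.png

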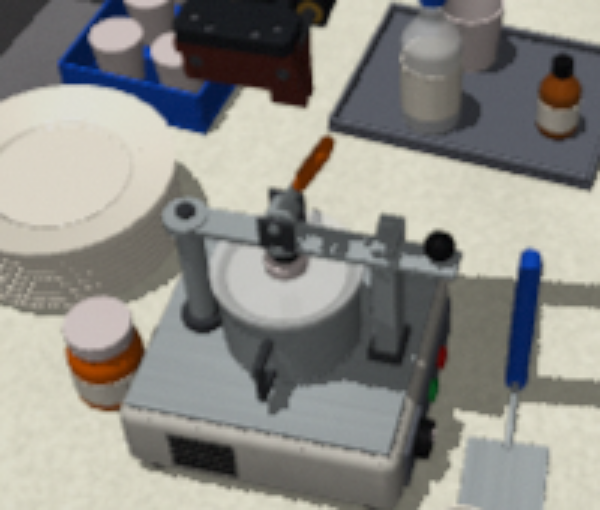

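The strap is home, with the bar running through the keeper at (390,240). The lever is raised with its end at (330,140), and the fingertips (290,100) are on its inner side. Now I'll sweep the lever down along its arc.

```bash
python3 -m inch '[[[0,0,15,0,0,0,0],[0,0,30,0,0,0,0],[2,0,40,0,0,0,0],[5,0,47,0,0,0,0],[11,0,50,0,0,0,0],[16,0,54,0,0,0,0],[21,0,59,0,0,0,0],[26,0,64,0,0,0,0],[30,0,70,0,0,0,0],[34,0,75,0,0,0,0],[37,0,81,0,0,0,0],[39,0,88,0,0,0,0],[40,0,91,0,0,0,0],[41,0,94,0,0,0,0],[41,0,97,0,0,0,0],[41,0,97,0,0,0,0]]]'
```

```text
t: 11.55
ee_pos: [532.3, 126.6, 251.1]
orientation: [0.167, -3.136, 0.001]
ft_force: [0.1, -0.7, -0.0]
width: 0.2
grasp_force: 0.1
```

```bash
for i in 1 2; do python3 -m inch '[[[0,0,1,0,0,0,0],[0,0,2,0,0,0,0],[0,0,3,0,0,0,0],[0,0,3,0,0,0,0]]]' | grep -E 'ee_pos|ft_f'; done
```

```text
ee_pos: [532.4, 126.6, 248.4]
ft_force: [-0.1, -0.2, 0.8]
ee_pos: [532.7, 126.6, 247.8]
ft_force: [-8.6, -1.7, 21.0]
```

```bash
python3 -m inch '[[[0,0,1,0,0,0,0],[0,0,1,0,0,0,0],[0,0,1,0,0,0,0]]]' | grep -E 'ee_pos|ft_f';  python3 -m inch '[[[0,0,-10,0,0,0,0],[0,0,-40,0,0,0,0],[0,0,-85,0,0,0,0],[0,0,-130,0,0,0,0],[0,50,-130,0,0,0,0],[0,100,-130,0,0,0,0],[0,100,-130,0,0,0,0]]]'
python3 - <<'E'
from h import *
cs=[]
for n in("side","top"):
    f=cam(n)[0][:,:,::-1];c=f[180:320,140:300] if n=="side" else f[100:240,130:290]
    cs.append(cv2.resize(c,(400,350),interpolation=cv2.INTER_CUBIC))
cv2.imwrite("pics/b5.png",np.hstack(cs))
E
```

```text
ee_pos: [532.7, 126.6, 247.6]
ft_force: [-12.1, -2.8, 26.4]
t: 13.35
ee_pos: [521.9, 230.7, 375.0]
orientation: [-0.173, 3.135, 0.003]
ft_force: [-0.5, 0.0, -0.9]
width: 0.2
grasp_force: 0.0
```

View pics/b5.png

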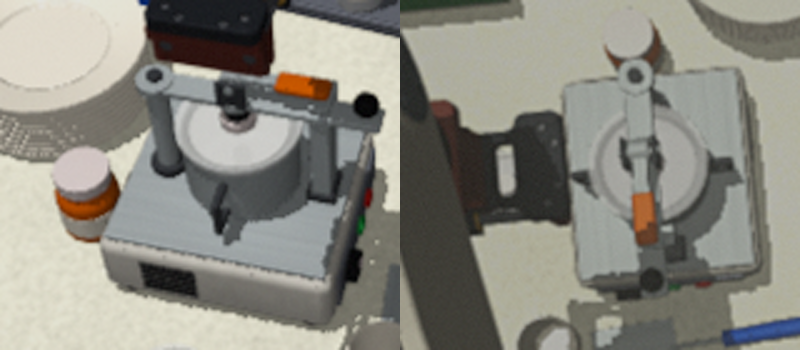

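The orange grip lies flat along the strap (left half (303,85), right half (645,217)). The strap is home with the knob at (652,280), the foot is on the boss at (235,122), and the robot is clear.

```bash
python3 -c "
from workcell import ctrl
print(ctrl.close_job())"
```

```text
the job is handed in; nothing more can be done
None
```

I pushed the strap home to its stop in the keeper and then the cam lever flat to its stop. The last pictures show the foot on the lid's boss and the robot clear of everything. I handed the job in at about 13 s, but no verdict came back and the foot's pressing force could not be measured.

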